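# Fit up a frame corner and hold it square for tacking

## Robot

A 7-joint arm with a two-finger parallel gripper is mounted at the origin on the work surface. World frame = base frame: x ahead of the robot, y to its left, z up, the work surface at z = 0. Lengths are in m, angles in rad, forces in N, time in s.
With the tool pointing down it reaches from about 0.425 to 0.925 m from the base axis. Payload 6.8 kg.
Tool frame: the origin (TCP) lies midway between the tips of the shut fingers; the grasp point (between the pads) lies 19 mm behind it; z points along the fingers, y is the line along which they close (so a half turn about z gives the same grasp; the last joint's range is limited). The gripper opens to 85 mm and grips with 20 to 120 N. Pads are 22 mm wide; open, the fingers measure 114 mm over their backs; the gripper's body (76 mm by 85 mm) begins 54 mm behind the grasp point. The pads swing forward as they close: fully open they stand 13 mm farther back than shut.
Start: joints at [-1.395, 0.477, 0.022, 1.555, -0.011, 1.109, -0.083], TCP at [0.189, 0.648, 0.199] pointing down, gripper open.
Joint ranges: [-2.96, 2.96], [-0.34, 2.1], [-1.41, 1.46], [0.24, 2.44], [-1.37, 4.51], [0.17, 1.92], [-2.96, 2.96]. Speed limits (rad/s): [2.39, 2.39, 3.14, 3.14, 3.14, 3.14, 3.14].

## Interface

Orientations are given as a rotation vector (axis times angle).
In Python, from bench import get_obs, grab_frame, camera_params, r gives the robot as it stands.
- The arm moves only by the shell command python3 -m jog 'ROWS' [FORCE]. ROWS is JSON, a list of rows, each an object of numbers: "rx", "ry", "rz": the turn, a rotation vector about the world's x, y, z scaled (see below); "x", "y", "z": the shift along the world's x, y, z scaled (see below); "jaw": the opening, from -1 (shut) to 1 (fully open). In form: [{"rx": .., "ry": .., "rz": .., "x": .., "y": .., "z": .., "jaw": ..}, ...]. A call has 1 to 8 rows; each row shifts and turns the commanded pose from where the row before left it; what a row does not reach is not made up. The controller multiplies each number of a shift by 60 mm and each number of a turn by 10 degrees. A row lasts 1/8 s, in which the tool goes at most 62.5 mm and 10.7 degrees, less where a joint would pass 70% of its speed; a pose out of reach is approached as far as the arm can. A call with a number of a shift or a turn outside -1 to 1 is refused whole. A call with a gripper value outside its range is refused whole. The fingers move at their own pace and stop on an object; FORCE is the grip in N (left out, the last holds). Time passes only in rows, so rows that do not move let the fingers close. It gives the time, the measured TCP pose, the force, the opening and the grip force at its end, in the units of the state.
- get_obs(): the state, without advancing time (a new reading comes with each control period).
- grab_frame(name): name is "scene" or "top" or "wrist"; returns the picture (480x640x3 uint8, red, green, blue); there is no depth.
- camera_params(name): a dict with "fx", "fy", "cx", "cy" (pixels), "R" (3x3) and "t" (3): a world point X has camera coordinates R X + t. Camera axes: x right, y down, z forward; pixel columns grow to the right and rows downward; lengths in m; the calibration is good to about 2 mm. The wrist camera is an equidistant fisheye: a pixel r from the principal point sees the ray r / f radians off the axis. A picture is of the moment at which its call begins: read the wrist's pose just before it. camera_params takes no time and is no camera call; for the wrist camera it gives the pose at the moment of the call.
- r.hand_in(): hands the job in; it is judged then, once.
The state is a dict: "clock": time; "joints": joint angles; "qvel": joint speeds; "tau": joint torques, N m; "tcp_pos": TCP position; "orientation": TCP orientation; "contact_force": force on the tool from outside, world axes, zero at the start; "moment": the same for the moment, N m; "grip_width": finger opening in m; "gripper_force": force on a finger pad.
Only numpy, scipy, OpenCV 4.12 (cv2) and the standard library are available. Lean on these libraries where they do the work, as an engineer would, in place of code of your own. Each camera call takes 0.05 s, during which the arm holds its last target. There are 200 camera calls.

## Task

On the steel bench, close the gap first: bring the short loose square tube against the low stop bar and slide it along until its open end butts flush against the clamped rail. Then take the steel square by its upright handle and, with it flat on the bench, press it into the inside corner between rail and tube until one leg lies flat against the rail and the other flat against the tube, which it keeps against the stop bar. Finish still gripping the handle and pressing the square firmly into the corner - do not let go - and leave the tin, hammer and flange alone.

Things in the scene. Friction and masses are not known exactly. Their poses are not given: they have to be found in the camera images.
- jig: Fixed: steel rail (40 x 40 mm square tube, 290 mm long) clamped to the bench, with a low stop bar square to it on the robot side. Origin on the bench where the rail's near face (plane x = 0) meets the stop bar's face (plane y = 0); z up. Rail: x 0 to 40, y -190 to +100 mm. Two strap clamps on the rail at y = -160 and +75 mm, up to 59 mm high.
- stop_bar (a point): Fixed point of the jig: top edge of the stop bar's face at its robot-side end, jig's (-180, 0, 12) mm. The stop bar is a dark flat bar, 12 mm high, from x = -180 to 0 and y = 0 to 30 mm of the jig; the tube goes on its -y side.
- corner (a point): Fixed point of the jig at its (0, -40, 0) mm: the inside corner, on the bench, between rail and tube once the tube is butted home against both rail and stop bar. The square belongs in the quadrant towards the jig's -x and -y from here.
- tube: Loose square steel tube, 120 long (its x), 40 wide, 40 mm high, about 0.5 kg, flat on the bench 2 to 8 mm (at mid-length) off the stop bar, 15 to 45 mm short of the rail, up to 0.04 rad askew. Origin: centre of its underside. Its +x end is open and goes to the rail; its -x end has a flat black cap. Grasp it across its width above the stop bar, or push on cap and side.
- tube_end (a point): Centre of the lower edge of the tube's open end: 60 mm along the tube's +x from its origin, at bench level. When home it lies at the jig's (0, -20, 0) mm.
- square: Loose steel square, about 0.6 kg, lying flat: L of two 130 mm legs, 20 wide, 12 mm thick, diagonal brace, upright handle. Origin: underside below the handle. Outer faces are the planes x = +52 and y = +52 mm; legs run from the heel to -x and -y. Seated: axes parallel to the jig's (x with x, y with y), origin at jig's (-52, -92, 0) mm. Starts within 0.7 rad of world axes, in the tin's place or its own.
- handle (a point): Top centre of the square's handle, 62 mm above its underside: upright flat plate 60 long, 10 mm thick, on the brace (20 wide, 8 mm thick). Its broad faces look along the square's diagonal (+x+y and -x-y), so pinch it from above along that diagonal, low down so that it does not rock; pushing it towards +x+y drives the heel into the corner.
- heel (a point): Where the square's two outer faces would meet: square's (52, 52, 0) mm. When seated it coincides with point corner.
- toe_a (a point): Outer lower corner at the tip of the leg that goes along the tube: square's (-78, 52, 0) mm.
- toe_b (a point): Outer lower corner at the tip of the leg that goes along the rail: square's (52, -78, 0) mm.
- tin: Bystander: closed steel tin, 72 mm across, 100 mm high, standing. Origin at the centre of its underside.
- hammer: Bystander: hammer with wooden handle, lying to the robot's right, about 260 mm long. Origin near its middle, on the bench.
- flange: Bystander: dark steel ring, 100 mm across, 48 mm hole, 16 mm high, lying beyond the rail. Origin at the centre of its underside.
Things that resemble listed ones, but are neither listed nor needed, are in the scene too. What is shaped like the square but black, green or yellow is not meant.

How it is judged:
On the way, in this order (a step that is already met when the one before it is completed fails the run):
1. the tube's open end is butted against the rail (x of tube_end in the frame of jig above -0.0025 m and y of tube_end in the frame of jig between -0.03 and -0.017 m and angle between the x axis of tube and the x axis of jig, either way round below 0.05 rad and height (world z) of tube below 0.004 m), for 0.2 s.
2. the gripped square touches both rail and tube in the corner (contact force between square and jig above 1 N and contact force between square and tube above 1 N and contact force between the fingers and square above 1 N and horizontal distance between heel and corner below 0.004 m), for 0.2 s.
At the end, for the whole second after the job is handed in: Tube within 2.5 mm of rail and stop bar, in line within 0.02 rad; square flat on the bench, heel within 4 mm of the corner, leg tips within 3 mm of rail and tube, in line within 0.035 rad, over 1 N of contact on each, still gripped by the fingers (all of step 2 and x of tube_end in the frame of jig above -0.0025 m and y of tube_end in the frame of jig above -0.0225 m and angle between the x axis of tube and the x axis of jig, either way round below 0.02 rad and height (world z) of tube below 0.004 m and angle between each of tube, square's own z axis and vertical below 0.05 rad and y of toe_a in the frame of corner above -0.003 m and x of toe_b in the frame of corner above -0.003 m and angle between the x axis of square and the x axis of jig, either way round below 0.035 rad and height (world z) of square below 0.005 m); the arm keeps its last pose, push and grip.
It fails at once if the tin, hammer or flange is pushed more than 20 mm away (distance of any of tin, hammer, flange from where it was at the start of the episode above 0.02 m).
It also fails if it takes over 64 s, if anything falls off the work surface, if the arm or the gripper's body presses on something with over 40 N, if the wrist force passes 120 N, or if a joint passes its speed limit or range.

## Working session

There is one attempt and no reset: what is moved stays moved. The work goes in short steps, Python scripts to look and compute and a shell command to move; the robot and the scene stay as the last step left them, time stands still between calls to the robot, and variables do not carry over. Pictures are saved under pics/ and viewed, at most 10 in all, crops included, and the job is handed in when it is done.

```bash
mkdir -p pics; ls
python3 - <<'E'
from bench import get_obs, grab_frame, camera_params, r
import cv2
o=get_obs();print({k:o[k] for k in('clock','tcp_pos','orientation','contact_force','grip_width')})
for n in('scene','top'):
    cv2.imwrite(f'pics/{n}0.png',grab_frame(n)[:,:,::-1]);p=camera_params(n);print(n,p)
E
```

```text
pics
{'clock': 0.0, 'tcp_pos': array([0.18883415, 0.64735862, 0.19843289]), 'orientation': array([-4.44189447e-01, -3.10991697e+00,  2.91341952e-03]), 'contact_force': array([-0.92815229,  0.14109886,  0.58025019]), 'grip_width': 0.08560547889639793}
scene {'fx': 591.098586973906, 'fy': 591.098586973906, 'cx': 315.75905089568334, 'cy': 239.64727486216808, 'R': array([[-0.58498194,  0.8110415 , -0.00279458],
       [ 0.52612934,  0.37685585, -0.76234349],
       [-0.61723905, -0.44742749, -0.64716659]]), 't': array([ 0.37770549, -0.16418561,  2.0297952 ])}
top {'fx': 536.239689067366, 'fy': 536.239689067366, 'cx': 322.14365092397946, 'cy': 245.12806557073833, 'R': array([[ 0.06188977, -0.99806298,  0.00632016],
       [-0.9770525 , -0.06187754, -0.20381261],
       [ 0.20380889,  0.00643879, -0.97898952]]), 't': array([-0.13924652,  0.50539973,  1.23076743])}
```

View pics/top0.png

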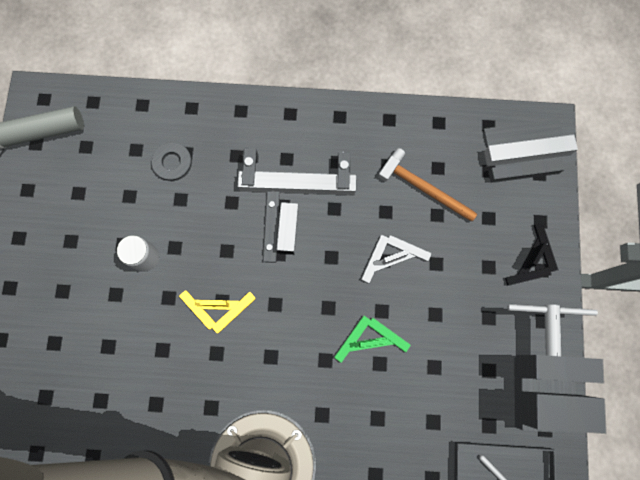

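View pics/scene0.png

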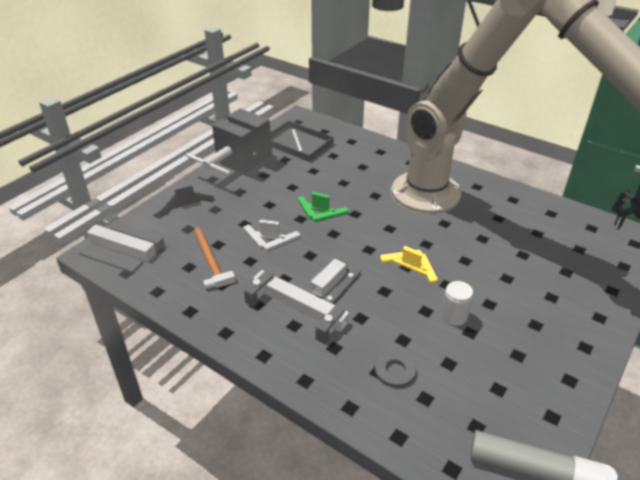

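The top view shows the rail (~297,182), tube (~287,227), stop bar (~270,228), the light grey square (heel ~385,240), the tin (132,252), the flange (171,160) and the hammer (430,185). The yellow, green and black squares are decoys.

```bash
cat > h.py <<'E'
import numpy as np, cv2
from bench import get_obs, grab_frame, camera_params
def cast(uv,z,p,fish=False):
    uv=np.atleast_2d(np.asarray(uv,float)); d=(uv-[p['cx'],p['cy']])/[p['fx'],p['fy']]
    if fish:
        th=np.linalg.norm(d,axis=1,keepdims=True); d3=np.hstack([d/np.maximum(th,1e-9)*np.sin(th),np.cos(th)])
    else: d3=np.hstack([d,np.ones((len(d),1))])
    R,t=np.array(p['R']),np.array(p['t']); C=-R.T@t; w=d3@R
    return (C+w*((z-C[2])/w[:,2:]))[:,:2]
E
python3 - <<'E'
from h import *
im=cv2.imread('pics/top0.png'); p=camera_params('top'); hsv=cv2.cvtColor(im,cv2.COLOR_BGR2HSV)
m=((hsv[...,1]<40)&(hsv[...,2]>165)).astype(np.uint8)*255
cs,_=cv2.findContours(m[150:300,220:450],cv2.RETR_EXTERNAL,cv2.CHAIN_APPROX_NONE,offset=(220,150))
for c in cs:
    if cv2.contourArea(c)<150: continue
    b=cv2.boxPoints(cv2.minAreaRect(c)); print(cv2.contourArea(c),b.round(1).tolist())
    for z in(.012,.04): print(z,cast(b,z,p).round(4).tolist())
    a=cv2.approxPolyDP(c,3,True)[:,0]; print('poly',a.tolist(),cast(a,.012,p).round(4).tolist())
print('tin',cast([[132,249]],.1,p),'C',-p['R'].T@p['t'])
c=im[150:300,220:450]; cv2.imwrite('pics/c0.png',cv2.resize(c,None,fx=3.4,fy=3.4,interpolation=cv2.INTER_CUBIC))
E
```

```text
1231.5 [[361.0, 278.8999938964844], [382.29998779296875, 231.10000610351562], [431.3999938964844, 252.89999389648438], [410.1000061035156, 300.70001220703125]]
0.012 [[0.4435, -0.207], [0.5665, -0.2541], [0.5189, -0.3771], [0.3978, -0.3281]]
0.04 [[0.4394, -0.205], [0.5597, -0.2511], [0.5132, -0.3715], [0.3947, -0.3236]]
poly [[362, 279], [369, 282], [375, 270], [415, 255], [428, 260], [430, 253], [393, 236], [381, 235]] [[0.4435, -0.2094], [0.4372, -0.2267], [0.4677, -0.2401], [0.5112, -0.3369], [0.5007, -0.3692], [0.5186, -0.3738], [0.5558, -0.2811], [0.5564, -0.2513]]
753.0 [[276.3999938964844, 249.3000030517578], [280.6000061035156, 201.6999969482422], [297.6000061035156, 203.10000610351562], [293.5, 250.8000030517578]]
0.012 [[0.5038, 0.0047], [0.6262, 0.0039], [0.6251, -0.039], [0.5028, -0.0375]]
0.04 [[0.4984, 0.0021], [0.6182, 0.0014], [0.617, -0.0407], [0.4974, -0.0392]]
poly [[281, 203], [277, 249], [293, 250], [297, 204]] [[0.6228, 0.0027], [0.5048, 0.0034], [0.5048, -0.0362], [0.6228, -0.0376]]
1230.0 [[253.0, 186.89999389648438], [253.5, 170.6999969482422], [336.5, 173.6
[... 153 characters left out ...]
936, 0.0747], [0.6994, -0.1317], [0.6573, -0.1327]]
poly [[253, 186], [336, 189], [336, 175], [256, 171]] [[0.6628, 0.0767], [0.6683, -0.1331], [0.7054, -0.131], [0.703, 0.0726]]
274.0 [[379.1000061035156, 173.39999389648438], [397.20001220703125, 146.1999969482422], [405.5, 151.6999969482422], [387.3999938964844, 178.89999389648438]]
0.012 [[0.7167, -0.24], [0.7932, -0.2837], [0.7795, -0.3055], [0.7033, -0.2617]]
0.04 [[0.7066, -0.2374], [0.7815, -0.2801], [0.7681, -0.3014], [0.6935, -0.2585]]
poly [[403, 150], [390, 157], [380, 174], [389, 176]] [[0.7837, -0.2988], [0.7625, -0.2662], [0.7152, -0.2425], [0.7113, -0.2655]]
tin [[0.46660615 0.32706509]] C [ 0.25157866 -0.11562855  1.30879531]
```

View pics/c0.png

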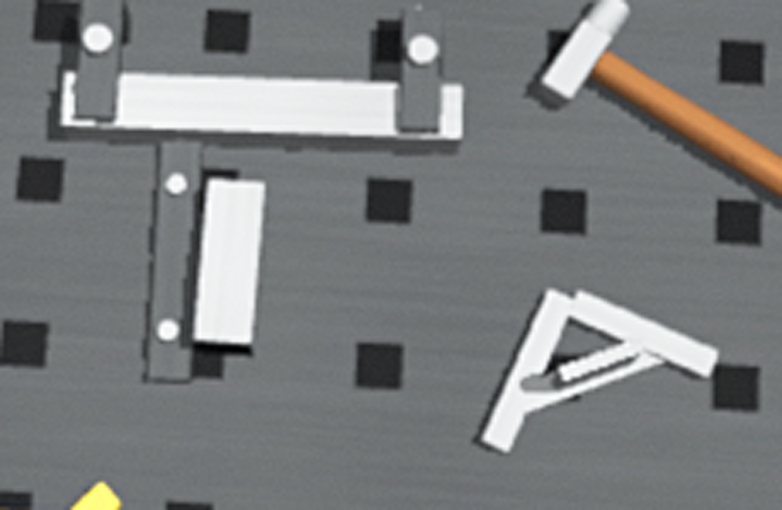

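The enlarged crop shows the tube askew against a nearly aligned jig: the stop bar's right edge runs from about (279,193) to (276,262). The square's heel points up at (382,231), so its yaw is about -0.37 rad and its handle is near (0.499, -0.284). I'm moving over the tube next.

```bash
python3 -m jog '[{"x":0.47,"y":-0.84,"rz":0.137},{"x":0.47,"y":-0.84,"rz":0.137},{"x":0.47,"y":-0.84,"rz":0.137},{"x":0.47,"y":-0.84,"rz":0.137},{"x":0.47,"y":-0.84,"rz":0.137},{"x":0.47,"y":-0.84,"rz":0.137},{"x":0.47,"y":-0.84,"rz":0.137}]' 60; python3 -m jog '[{"x":0.47,"y":-0.84,"rz":0.137},{"x":0.47,"y":-0.84,"rz":0.137},{"x":0.47,"y":-0.84,"rz":0.137},{"x":0.47,"y":-0.84,"rz":0.137},{"x":0.47,"y":-0.84,"rz":0.137},{"x":0.47,"y":-0.84,"rz":0.137},{},{}]'
python3 - <<'E'
from h import *
o=get_obs();print(o['clock'],o['tcp_pos'],o['orientation'],o['contact_force'])
p=camera_params('wrist');im=grab_frame('wrist')[:,:,::-1];cv2.imwrite('pics/w1.png',im)
np.savez('w1.npz',**p);print(p)
E
```

```text
0.1 [0.18885202 0.64744028 0.19852051] [-4.44256480e-01 -3.10990722e+00  2.56053283e-03] [-0.04414736 -0.39832299  0.3918383 ]
{'fx': 371.64829954431775, 'fy': 371.64829954431775, 'cx': 319.72541674759844, 'cy': 241.6410734321249, 'R': array([[ 0.27949865,  0.96014193, -0.00282389],
       [ 0.92489403, -0.26844598,  0.26927269],
       [ 0.25778194, -0.07787316, -0.96305983]]), 't': array([-0.67362027, -0.03589321,  0.37878805])}validation failed for argument at $[0]...
validation failed for argument at $[0]...
```

View pics/w1.png

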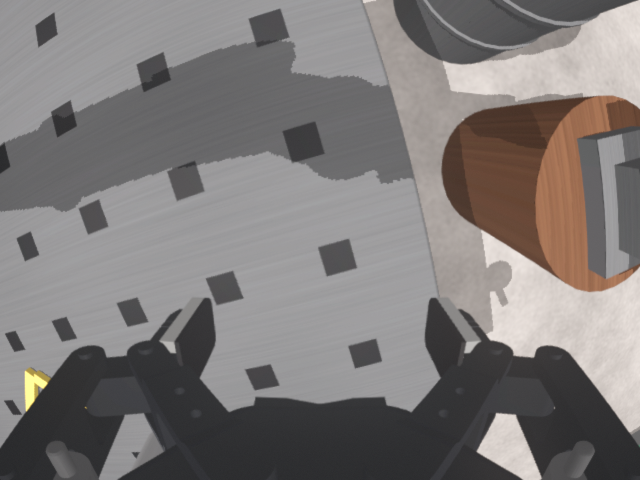

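The rows were refused because each one needs all seven keys. The wrist picture only shows the empty bench at the start pose.

```bash
python3 -m jog '[{"rx":0,"ry":0,"rz":0.137,"x":0.47,"y":-0.84,"z":0,"jaw":1},{"rx":0,"ry":0,"rz":0.137,"x":0.47,"y":-0.84,"z":0,"jaw":1},{"rx":0,"ry":0,"rz":0.137,"x":0.47,"y":-0.84,"z":0,"jaw":1},{"rx":0,"ry":0,"rz":0.137,"x":0.47,"y":-0.84,"z":0,"jaw":1},{"rx":0,"ry":0,"rz":0.137,"x":0.47,"y":-0.84,"z":0,"jaw":1},{"rx":0,"ry":0,"rz":0.137,"x":0.47,"y":-0.84,"z":0,"jaw":1},{"rx":0,"ry":0,"rz":0.137,"x":0.47,"y":-0.84,"z":0,"jaw":1}]' 60 && python3 -m jog '[{"rx":0,"ry":0,"rz":0.137,"x":0.47,"y":-0.84,"z":0,"jaw":1},{"rx":0,"ry":0,"rz":0.137,"x":0.47,"y":-0.84,"z":0,"jaw":1},{"rx":0,"ry":0,"rz":0.137,"x":0.47,"y":-0.84,"z":0,"jaw":1},{"rx":0,"ry":0,"rz":0.137,"x":0.47,"y":-0.84,"z":0,"jaw":1},{"rx":0,"ry":0,"rz":0.137,"x":0.47,"y":-0.84,"z":0,"jaw":1},{"rx":0,"ry":0,"rz":0.137,"x":0.47,"y":-0.84,"z":0,"jaw":1},{"rx":0,"ry":0,"rz":0,"x":0,"y":0,"z":0,"jaw":1}]'
python3 - <<'E'
from h import *
o=get_obs();print(o['clock'],o['tcp_pos'],o['orientation'],o['contact_force'])
p=camera_params('wrist');im=grab_frame('wrist')[:,:,::-1];cv2.imwrite('pics/w2.png',im)
np.savez('w2.npz',**p)
E
```

```text
clock: 1.02
tcp_pos: [0.387, 0.2934, 0.1995]
orientation: [0.181, 3.136, 0.0]
contact_force: [1.2, 0.0, 0.6]
grip_width: 0.0855
gripper_force: 0.0
clock: 1.9
tcp_pos: [0.5568, -0.0128, 0.1994]
orientation: [-0.03, 3.141, -0.004]
contact_force: [-0.4, 0.5, 0.0]
grip_width: 0.0853
gripper_force: 0.0
1.9 [ 0.55678433 -0.01278363  0.19939895] [-0.02968267  3.14069148 -0.0040038 ] [-0.35236716  0.50482736  0.04781304]
```

View pics/w2.png

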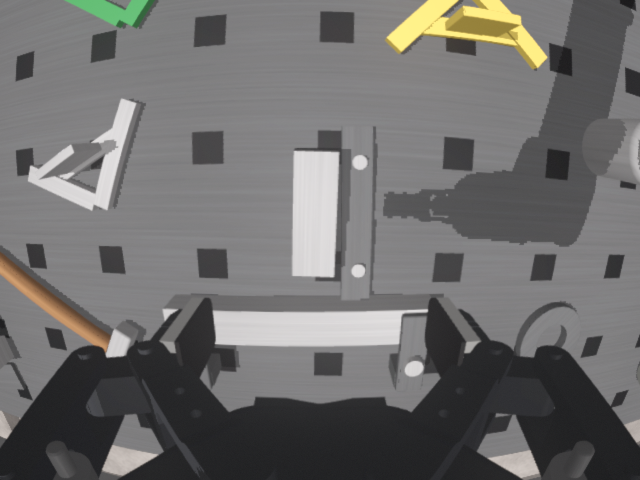

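The wrist view shows the tube top between (293,150) and (339,277). The stop bar's tube-side edge runs (343,127)–(341,300), the rail's top near edge is at row ~309, and the square's heel is around (105,208). Next I'm refining poses.

Run:
```python
from h import *
im=cv2.imread('pics/w2.png'); p=dict(np.load('w2.npz')); g=cv2.cvtColor(im,cv2.COLOR_BGR2GRAY).astype(float)
def fit(pts,z): # line through world points: point, yaw
    w=cast(pts,z,p,True); vx,vy,x,y=cv2.fitLine(w.astype(np.float32),cv2.DIST_HUBER,0,.001,.001).ravel(); return np.array([x,y]),np.array([vx,vy])
def edge(a,axis): # subpixel strongest gradient positions in 1d
    d=np.abs(np.diff(a)); return d.argmax()+.5
def vert(r,c0,c1): return [[c0+edge(g[v,c0:c1],1),v] for v in r]
def hor(c,r0,r1): return [[u,r0+edge(g[r0:r1,u],0)] for u in c]
L={'tubeL':(vert(range(160,268,4),284,302),.04),'tubeR':(vert(range(160,268,4),330,342),.04),
'tubeCap':(hor(range(298,335,4),142,158),.04),'tubeEnd':(hor(range(298,330,4),266,286),.04),
'rail':(hor(range(225,395,5),300,318),.04),'railfoot':(hor([*range(225,335,5)],285,301),0)}
for k,(q,z) in L.items():
    q=np.array(q); c,d=fit(q,z); print(k,'px',q[[0,-1]].tolist(),'pt',c.round(4),'dir',d.round(4),'yaw',np.arctan2(d[1],d[0]).round(4))
print('stop', cast([[343,135],[342.5,215],[341.5,290]],.012,p,True).round(4).tolist())
hs=cv2.cvtColor(im,cv2.COLOR_BGR2HSV); m=((hs[...,1]<40)&(hs[...,2]>150)).astype(np.uint8)
m=m[80:230,15:160]; cs,_=cv2.findContours(m,cv2.RETR_EXTERNAL,cv2.CHAIN_APPROX_NONE,offset=(15,80)); c=max(cs,key=cv2.contourArea)
a=cv2.approxPolyDP(c,3,True)[:,0]; print([(q.tolist(),w.round(4).tolist()) for q,w in zip(a,cast(a,.012,p,True))])
```

```text
tubeL px [[292.5, 160.0], [291.5, 264.0]] pt [ 0.5496 -0.0387] dir [1.     0.0037] yaw 0.0037
tubeR px [[338.5, 160.0], [334.5, 264.0]] pt [0.5542 0.0017] dir [ 0.9999 -0.0101] yaw -0.0101
tubeCap px [[298.0, 150.5], [334.0, 151.5]] pt [ 0.4985 -0.0182] dir [0.0188 0.9998] yaw 1.552
tubeEnd px [[298.0, 275.5], [326.0, 276.5]] pt [ 0.6165 -0.02  ] dir [0.0288 0.9996] yaw 1.542
rail px [[225.0, 310.5], [390.0, 309.5]] pt [ 0.6542 -0.0095] dir [ 0.0304 -0.9995] yaw -1.5404
railfoot px [[225.0, 294.5], [330.0, 294.5]] pt [ 0.6554 -0.0583] dir [ 0.0476 -0.9989] yaw -1.5232
stop [[0.4832, 0.0071], [0.5621, 0.0089], [0.6425, 0.0108]]
[([135, 103], [0.4441, -0.2083]), ([121, 98], [0.4368, -0.226]), ([112, 127], [0.4673, -0.2377]), ([91, 142], [0.4813, -0.267]), ([115, 142], [0.4839, -0.2341]), ([115, 147], [0.4893, -0.2343]), ([104, 156], [0.4981, -0.2496]), ([94, 193], [0.5386, -0.2669]), ([63, 179], [0.5206, -0.3126]), ([73, 171], [0.5122, -0.2958]), ([40, 178], [0.5173, -0.3517]), ([73, 153], [0.4916, -0.2943]), ([70, 144], [0.4809, -0.2984]), ([38, 169], [0.5061, -0.3541]), ([30, 166], [0.5014, -0.3685]), ([28, 181], [0.5197, -0.3745]), ([90, 210], [0.558, -0.275]), ([94, 204], [0.5512, -0.2683]), ([106, 210], [0.5583, -0.252])]
```

```bash
python3 -m jog '[{"rx":0,"ry":0,"rz":0.05,"x":0,"y":-0.09,"z":-0.77,"jaw":1},{"rx":0,"ry":0,"rz":0,"x":0,"y":0,"z":-0.77,"jaw":1},{"rx":0,"ry":0,"rz":0,"x":0,"y":0,"z":-0.77,"jaw":1},{"rx":0,"ry":0,"rz":0,"x":0,"y":0,"z":-0.5,"jaw":1},{"rx":0,"ry":0,"rz":0,"x":0,"y":0,"z":-0.27,"jaw":1},{"rx":0,"ry":0,"rz":0,"x":0,"y":0,"z":0,"jaw":1}]' 50 && python3 -m jog '[{"rx":0,"ry":0,"rz":0,"x":0,"y":0,"z":0,"jaw":-1},{"rx":0,"ry":0,"rz":0,"x":0,"y":0,"z":0,"jaw":-1},{"rx":0,"ry":0,"rz":0,"x":0,"y":0,"z":0,"jaw":-1},{"rx":0,"ry":0,"rz":0,"x":0,"y":0,"z":0,"jaw":-1},{"rx":0,"ry":0,"rz":0,"x":0,"y":0,"z":0,"jaw":-1},{"rx":0,"ry":0,"rz":0,"x":0,"y":0,"z":0,"jaw":-1}]'
```

```text
clock: 2.7
tcp_pos: [0.5548, -0.0116, 0.014]
orientation: [0.058, -3.139, -0.001]
contact_force: [0.1, -0.1, -0.6]
grip_width: 0.0852
gripper_force: 0.0
clock: 3.45
tcp_pos: [0.5556, -0.0126, 0.0146]
orientation: [0.056, -3.141, 0.0]
contact_force: [-0.0, 0.9, -0.6]
grip_width: 0.0002
gripper_force: 0.0
```

Run:
```python
from h import *
a=grab_frame('scene')[200:350,220:420,::-1];b=grab_frame('wrist')[:,:,::-1]
cv2.imwrite('pics/s3.png',np.hstack([cv2.resize(a,(400,300),interpolation=cv2.INTER_CUBIC),cv2.resize(b,(400,300))]))
```

```text
(no output)
```

View pics/s3.png

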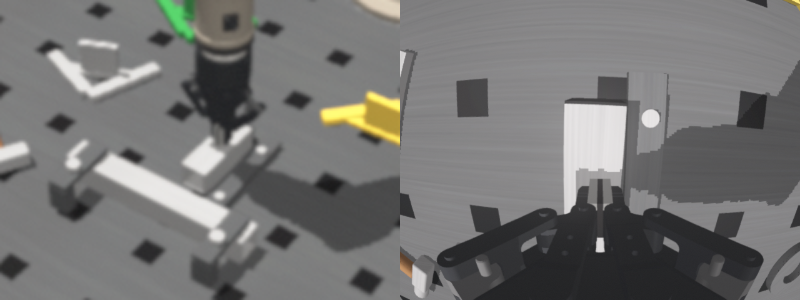

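The scene crop shows the shut fingers standing at or above the tube's mid-length rather than gripping it. I'm checking the tip height by projection and looking more closely.

Run:
```python
from h import *
o=get_obs();print(o['tcp_pos'],o['grip_width'],o['contact_force'])
def proj(X,p):
    c=np.array(p['R'])@X+p['t'];return (c[:2]/c[2]*[p['fx'],p['fy']]+[p['cx'],p['cy']]).round(1)
for n in('scene','top'):
    p=camera_params(n)
    for z in(.0146,.04,.06,.09): print(n,z,proj(np.array([.5556,-.0126,z]),p))
im=grab_frame('scene')[:,:,::-1]; t=grab_frame('top')[:,:,::-1]
A=cv2.resize(im[230:310,290:370],(400,400),interpolation=cv2.INTER_CUBIC);B=cv2.resize(t[170:270,240:340],(400,400),interpolation=cv2.INTER_CUBIC)
cv2.imwrite('pics/s4.png',np.hstack([A,B]))
```

```text
[ 0.5555903  -0.01258985  0.01458247] 9.476350760005204e-05 [-0.32894262 -0.0239957  -0.91941445]
scene 0.0146 [330.7 279.1]
scene 0.04 [330.8 272.6]
scene 0.06 [330.9 267.4]
scene 0.09 [331.  259.5]
top 0.0146 [285.  229.1]
top 0.04 [284.3 226.7]
top 0.06 [283.8 224.7]
top 0.09 [283.  221.6]
```

View pics/s4.png

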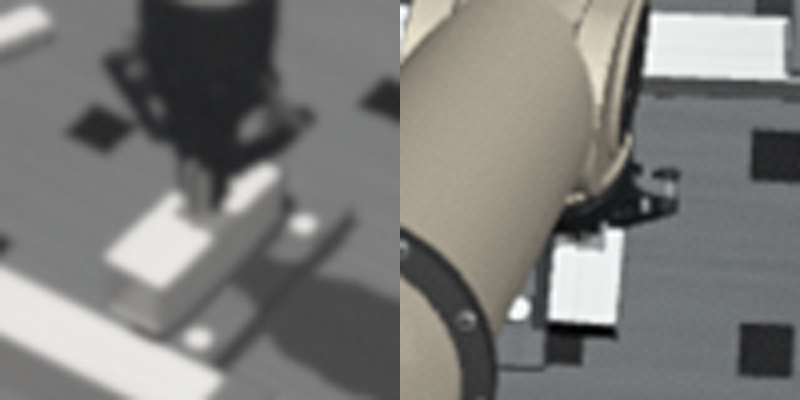

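Run:
```python
from h import *
o=get_obs();print(o['joints'],o['tau'])
p=camera_params('wrist'); print('Cw',-p['R'].T@p['t'])
im=grab_frame('wrist')[:,:,::-1]
m=(cv2.cvtColor(im,cv2.COLOR_BGR2GRAY)>200).astype(np.uint8); cs,_=cv2.findContours(m[:,200:420],cv2.RETR_EXTERNAL,cv2.CHAIN_APPROX_NONE,offset=(200,0))
c=max(cs,key=cv2.contourArea);a=cv2.approxPolyDP(c,3,True)[:,0]
for q,w,w2 in zip(a,cast(a,.04,p,True),cast(a,.0,p,True)): print(q,w.round(4),w2.round(4))
t=grab_frame('top')[:,:,::-1];p=camera_params('top')
m=(cv2.cvtColor(t,cv2.COLOR_BGR2GRAY)>200).astype(np.uint8); cs,_=cv2.findContours(m[200:270,265:310],cv2.RETR_EXTERNAL,cv2.CHAIN_APPROX_NONE,offset=(265,200))
for c in cs:
  if cv2.contourArea(c)>100:
    a=cv2.approxPolyDP(c,2,True)[:,0]; print(a.tolist(),cast(a,.04,p).round(4).tolist())
```

```text
[-0.30539901  0.5449869   0.27789524  1.99638823 -0.24319272  0.63169929
  1.73805396] [ 6.71606922e-04 -5.17793334e+01  5.46826512e+00 -1.80128896e+01
  8.73491401e-03  2.03319782e-03 -1.15268672e-04]
Cw [ 0.48782747 -0.01516069  0.18861487]
[361 171] [0.4993 0.0016] [0.5024 0.0061]
[263 167] [ 0.499  -0.0377] [ 0.502  -0.0438]
[263 341] [ 0.5781 -0.0385] [ 0.6024 -0.0447]
[270 339] [ 0.5768 -0.0351] [ 0.6008 -0.0405]
[279 326] [ 0.5696 -0.0309] [ 0.5917 -0.0351]
[280 273] [ 0.5438 -0.0303] [ 0.5589 -0.0344]
[286 268] [ 0.5414 -0.0278] [ 0.5558 -0.0312]
[298 268] [ 0.5412 -0.0226] [ 0.5556 -0.0247]
[302 273] [ 0.5434 -0.0209] [ 0.5584 -0.0224]
[326 269] [ 0.5412 -0.0107] [ 0.5556 -0.0096]
[331 274] [ 0.5434 -0.0085] [ 0.5584 -0.0067]
[351 274] [0.5431 0.    ] [0.558  0.0041]
[354 269] [0.5408 0.0012] [0.5551 0.0056]
[[295, 228], [291, 228], [290, 233], [279, 232], [278, 249], [293, 249]] [[0.554, -0.0388], [0.5534, -0.0291], [0.5408, -0.0276], [0.5416, -0.0007], [0.4995, -0.0016], [0.5018, -0.0377]]
```

Wrist and top rays agree that the tube has not moved, so the fingers read shut with zero force in the tube's volume. I'll lift straight up and see whether the tube reacts.

```bash
python3 -m jog '[{"rx":0,"ry":0,"rz":0,"x":0,"y":0,"z":0.2,"jaw":-1},{"rx":0,"ry":0,"rz":0,"x":0,"y":0,"z":0.2,"jaw":-1},{"rx":0,"ry":0,"rz":0,"x":0,"y":0,"z":0.2,"jaw":-1},{"rx":0,"ry":0,"rz":0,"x":0,"y":0,"z":0.2,"jaw":-1},{"rx":0,"ry":0,"rz":0,"x":0,"y":0,"z":0.2,"jaw":-1},{"rx":0,"ry":0,"rz":0,"x":0,"y":0,"z":0,"jaw":-1}]' 50
python3 - <<'E'
from h import *
o=get_obs();print(o['tcp_pos'],o['grip_width'],o['contact_force'])
a=grab_frame('scene')[200:320,260:420,::-1];b=grab_frame('wrist')[:,:,::-1]
cv2.imwrite('pics/s5.png',np.hstack([cv2.resize(a,(400,300),interpolation=cv2.INTER_CUBIC),cv2.resize(b,(400,300))]))
E
```

```text
clock: 4.5
tcp_pos: [0.5564, -0.0125, 0.0758]
orientation: [-0.056, 3.139, 0.0]
contact_force: [0.6, 0.6, -0.0]
grip_width: 0.0002
gripper_force: 0.0
[ 0.55642971 -0.01254924  0.07579104] 0.0002156813325295297 [ 0.61591009  0.55001555 -0.01254016]
```

View pics/s5.png

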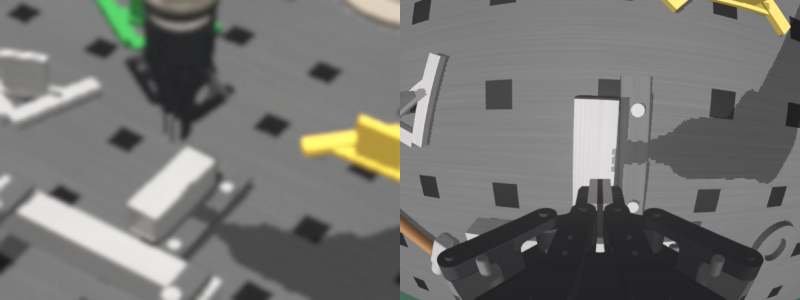

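The shut tips appear at scene pixel (330,256), about 26 mm above where the reported TCP projects. The fingers therefore closed just above the tube. I'll confirm by touching the tube's 40 mm top gently.

```bash
python3 -m jog '[{"rx":0,"ry":0,"rz":0,"x":0,"y":0,"z":-0.5,"jaw":-1},{"rx":0,"ry":0,"rz":0,"x":0,"y":0,"z":-0.35,"jaw":-1},{"rx":0,"ry":0,"rz":0,"x":0,"y":0,"z":-0.15,"jaw":-1},{"rx":0,"ry":0,"rz":0,"x":0,"y":0,"z":-0.02,"jaw":-1},{"rx":0,"ry":0,"rz":0,"x":0,"y":0,"z":-0.02,"jaw":-1}]' && python3 -m jog '[{"rx":0,"ry":0,"rz":0,"x":0,"y":0,"z":-0.02,"jaw":-1},{"rx":0,"ry":0,"rz":0,"x":0,"y":0,"z":-0.02,"jaw":-1}]' && python3 -m jog '[{"rx":0,"ry":0,"rz":0,"x":0,"y":0,"z":-0.02,"jaw":-1},{"rx":0,"ry":0,"rz":0,"x":0,"y":0,"z":-0.02,"jaw":-1}]'
```

```text
clock: 5.22
tcp_pos: [0.5561, -0.0126, 0.0127]
orientation: [-0.056, 3.14, 0.0]
contact_force: [0.2, 0.3, 0.3]
grip_width: -0.0
gripper_force: 0.0
clock: 5.48
tcp_pos: [0.556, -0.0125, 0.0102]
orientation: [-0.056, 3.14, 0.0]
contact_force: [-0.6, -0.0, 0.2]
grip_width: -0.0002
gripper_force: 0.0
clock: 5.72
tcp_pos: [0.5558, -0.0125, 0.0082]
orientation: [-0.056, 3.141, 0.001]
contact_force: [-5.1, 0.8, 19.0]
grip_width: 0.0001
gripper_force: 9.3
```

Contact comes at reported TCP z ≈ 0.009 on the 0.040 tube top, so the real tips sit about 31 mm above the reported TCP. I'm raising, opening, re-centring, and descending to reported z ≈ -0.014.

```bash
python3 -m jog '[{"rx":0,"ry":0,"rz":0,"x":0,"y":0,"z":0.3,"jaw":-1},{"rx":0,"ry":0,"rz":-0.05,"x":0,"y":-0.1,"z":0.2,"jaw":1},{"rx":0,"ry":0,"rz":0,"x":0,"y":0,"z":0,"jaw":1},{"rx":0,"ry":0,"rz":0,"x":0,"y":0,"z":0,"jaw":1},{"rx":0,"ry":0,"rz":0,"x":0,"y":0,"z":0,"jaw":1},{"rx":0,"ry":0,"rz":0,"x":0,"y":0,"z":0,"jaw":1}]' 50 && python3 -m jog '[{"rx":0,"ry":0,"rz":0,"x":0,"y":0,"z":-0.4,"jaw":1},{"rx":0,"ry":0,"rz":0,"x":0,"y":0,"z":-0.35,"jaw":1},{"rx":0,"ry":0,"rz":0,"x":0,"y":0,"z":-0.1,"jaw":1},{"rx":0,"ry":0,"rz":0,"x":0,"y":0,"z":0,"jaw":1}]'
```

```text
clock: 6.48
tcp_pos: [0.5553, -0.0185, 0.037]
orientation: [0.043, -3.141, 0.0]
contact_force: [-0.2, 0.3, -0.6]
grip_width: 0.0852
gripper_force: 0.0
clock: 6.98
tcp_pos: [0.5554, -0.0187, -0.0137]
orientation: [0.042, -3.141, 0.0]
contact_force: [0.6, -1.3, 0.7]
grip_width: 0.0854
gripper_force: 0.0
```

```bash
python3 -m jog '[{"rx":0,"ry":0,"rz":0,"x":0,"y":0,"z":0,"jaw":-1},{"rx":0,"ry":0,"rz":0,"x":0,"y":0,"z":0,"jaw":-1},{"rx":0,"ry":0,"rz":0,"x":0,"y":0,"z":0,"jaw":-1},{"rx":0,"ry":0,"rz":0,"x":0,"y":0,"z":0,"jaw":-1}]'
```

```text
clock: 7.48
tcp_pos: [0.5562, -0.0184, -0.0127]
orientation: [-0.042, 3.14, 0.001]
contact_force: [-1.0, 1.1, 6.2]
grip_width: 0.0392
gripper_force: 49.9
```

```bash
python3 -m jog '[{"rx":0,"ry":0,"rz":0,"x":0.13,"y":0.025,"z":0,"jaw":-1},{"rx":0,"ry":0,"rz":0,"x":0.13,"y":0.025,"z":0,"jaw":-1},{"rx":0,"ry":0,"rz":0,"x":0.13,"y":0.025,"z":0,"jaw":-1},{"rx":0,"ry":0,"rz":0,"x":0.13,"y":0.025,"z":0,"jaw":-1},{"rx":0,"ry":0,"rz":0,"x":0,"y":0,"z":0,"jaw":-1}]' && python3 -m jog '[{"rx":0,"ry":0,"rz":0,"x":0.03,"y":0,"z":0,"jaw":-1},{"rx":0,"ry":0,"rz":0,"x":0.03,"y":0,"z":0,"jaw":-1},{"rx":0,"ry":0,"rz":0,"x":0,"y":0,"z":0,"jaw":-1}]'
```

```text
clock: 8.1
tcp_pos: [0.5857, -0.0133, -0.0127]
orientation: [0.041, -3.139, 0.0]
contact_force: [-6.2, -1.7, 10.9]
grip_width: 0.0394
gripper_force: 50.4
clock: 8.48
tcp_pos: [0.5874, -0.0132, -0.0127]
orientation: [0.041, -3.136, -0.001]
contact_force: [-9.9, -0.4, 15.8]
grip_width: 0.0393
gripper_force: 50.9
```

```bash
python3 -m jog '[{"rx":0,"ry":0,"rz":0,"x":0.03,"y":0.02,"z":0.02,"jaw":-1},{"rx":0,"ry":0,"rz":0,"x":0.03,"y":0,"z":0,"jaw":-1},{"rx":0,"ry":0,"rz":0,"x":0,"y":0,"z":0,"jaw":-1}]' && python3 -m jog '[{"rx":0,"ry":0,"rz":0,"x":0.03,"y":0.01,"z":0,"jaw":-1},{"rx":0,"ry":0,"rz":0,"x":0.03,"y":0,"z":0,"jaw":-1},{"rx":0,"ry":0,"rz":0,"x":0,"y":0,"z":0,"jaw":-1}]'
```

```text
clock: 8.85
tcp_pos: [0.5932, -0.0124, -0.0127]
orientation: [0.042, -3.139, 0.002]
contact_force: [-5.2, -3.7, 0.1]
grip_width: 0.0392
gripper_force: 50.6
clock: 9.22
tcp_pos: [0.5933, -0.0123, -0.0127]
orientation: [0.042, -3.133, 0.001]
contact_force: [-14.1, -4.7, 11.3]
grip_width: 0.0388
gripper_force: 51.5
```

x has stalled against the rail at the predicted place. Next I press towards the stop bar.

```bash
python3 -m jog '[{"rx":0,"ry":0,"rz":0,"x":0,"y":0.03,"z":0.01,"jaw":-1},{"rx":0,"ry":0,"rz":0,"x":0,"y":0.02,"z":0,"jaw":-1},{"rx":0,"ry":0,"rz":0,"x":0,"y":0,"z":0,"jaw":-1}]' && python3 -m jog '[{"rx":0,"ry":0,"rz":0,"x":0.01,"y":0.03,"z":0.01,"jaw":-1},{"rx":0,"ry":0,"rz":0,"x":0,"y":0,"z":0,"jaw":-1}]'
python3 - <<'E'
from h import *
p=camera_params('wrist');np.savez('w3.npz',**p);cv2.imwrite('pics/w3.png',grab_frame('wrist')[:,:,::-1])
E
```

```text
clock: 9.6
tcp_pos: [0.5936, -0.0121, -0.0126]
orientation: [0.038, -3.134, 0.006]
contact_force: [-9.6, -10.3, 3.5]
grip_width: 0.0391
gripper_force: 50.3
clock: 9.85
tcp_pos: [0.5936, -0.012, -0.0126]
orientation: [0.037, -3.133, 0.009]
contact_force: [-10.3, -13.7, 0.7]
grip_width: 0.0389
gripper_force: 50.4
```

Both axes are stalled against the jig with the tool in line, so the tube is home. I'm releasing, rising and going to the square.

```bash
python3 -m jog '[{"rx":0,"ry":0,"rz":0,"x":0,"y":0,"z":0,"jaw":1},{"rx":0,"ry":0,"rz":0,"x":0,"y":0,"z":0,"jaw":1},{"rx":0,"ry":0,"rz":0,"x":0,"y":0,"z":0,"jaw":1},{"rx":0,"ry":0,"rz":0,"x":0,"y":0,"z":0,"jaw":1},{"rx":0,"ry":0,"rz":0,"x":0,"y":0,"z":0.4,"jaw":1},{"rx":0,"ry":0,"rz":0,"x":0,"y":0,"z":0.8,"jaw":1}]' && python3 -m jog '[{"rx":0,"ry":0,"rz":-0.96,"x":-0.22,"y":-0.65,"z":0.1,"jaw":1},{"rx":0,"ry":0,"rz":-0.96,"x":-0.22,"y":-0.65,"z":0,"jaw":1},{"rx":0,"ry":0,"rz":-0.96,"x":-0.22,"y":-0.65,"z":0,"jaw":1},{"rx":0,"ry":0,"rz":-0.96,"x":-0.22,"y":-0.65,"z":0,"jaw":1},{"rx":0,"ry":0,"rz":-0.96,"x":-0.22,"y":-0.65,"z":0,"jaw":1},{"rx":0,"ry":0,"rz":-0.96,"x":-0.22,"y":-0.65,"z":0,"jaw":1},{"rx":0,"ry":0,"rz":-0.96,"x":-0.22,"y":-0.65,"z":0,"jaw":1},{"rx":0,"ry":0,"rz":0,"x":0,"y":0,"z":0,"jaw":1}]'
cat > st.py <<'E'
from h import *
from scipy.spatial.transform import Rotation as R
def st():
    o=get_obs();M=R.from_rotvec(o['orientation']).as_matrix();print('t',round(o['clock'],2),'tcp',o['tcp_pos'].round(4),'toolz',M[:,2].round(3),'yaw_y',np.arctan2(M[1,1],M[0,1]).round(4),'F',o['contact_force'].round(1),'w',round(o['grip_width'],4),round(o['gripper_force'],1),'j7',o['joints'][6].round(2));return o
E
python3 - <<'E'
from st import *
st()
t=grab_frame('top')[:,:,::-1];p=camera_params('top');cv2.imwrite('pics/t5.png',t)
g=cv2.cvtColor(t,cv2.COLOR_BGR2GRAY); m=(g>190).astype(np.uint8); cs,_=cv2.findContours(m[180:265,265:310],cv2.RETR_EXTERNAL,cv2.CHAIN_APPROX_NONE,offset=(265,180))
for c in cs:
  if cv2.contourArea(c)>100: print(cast(cv2.approxPolyDP(c,2,True)[:,0],.04,p).round(4).tolist())
p=camera_params('wrist');w=grab_frame('wrist')[:,:,::-1];cv2.imwrite('pics/w5.png',w);np.savez('w5.npz',**p)
E
```

```text
clock: 10.65
tcp_pos: [0.5966, -0.0056, 0.06]
orientation: [0.043, -3.137, 0.0]
contact_force: [0.7, 0.3, 0.1]
grip_width: 0.0853
gripper_force: 0.0
clock: 11.65
tcp_pos: [0.5041, -0.2828, 0.0672]
orientation: [1.711, 2.633, -0.003]
contact_force: [0.3, 0.7, 0.5]
grip_width: 0.0854
gripper_force: 0.0
t 11.65 tcp [ 0.5041 -0.2828  0.0672] toolz [-0.    -0.002 -1.   ] yaw_y 0.4182 F [0.3 0.7 0.5] w 0.0854 0.0 j7 1.23
[[0.6713, 0.0442], [0.6532, 0.0427], [0.6529, 0.008], [0.5386, 0.0063], [0.5386, -0.0326], [0.6527, -0.0291], [0.6576, -0.0659], [0.6783, -0.0646]]
```

View pics/w5.png

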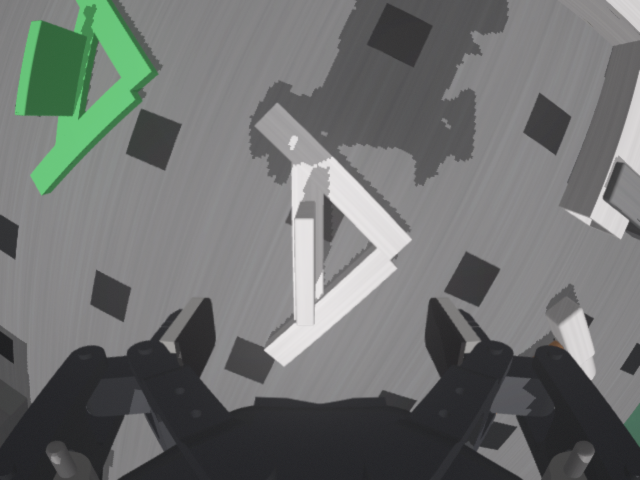

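The wrist view shows the square's handle top face spanning about (295,217)–(314,325), midway between the open fingers, with the heel on the right at (410,240). The top camera shows the tube now joined to the rail.

Run:
```python
from h import *
p=dict(np.load('w5.npz'))
w=cast([[295,218],[314,218],[297,325],[314,325],[304.5,271]],.062,p,True);print(w.round(4), w[:4].mean(0)); print(cast([[411,240]],.012,p,True))
a=(w[2]+w[3]-w[0]-w[1]);print('plate yaw',np.arctan2(a[1],a[0]), 'want +pi/2 ->',np.arctan2(a[1],a[0])+np.pi/2)
```

```text
[[ 0.482  -0.2581]
 [ 0.4906 -0.2543]
 [ 0.5062 -0.3122]
 [ 0.5146 -0.3083]
 [ 0.4974 -0.2816]] [ 0.4983608  -0.28322777]
[[ 0.55766266 -0.251469  ]]
plate yaw -1.1513236012669998 want +pi/2 -> 0.4194727255278967
```

```bash
python3 -m jog '[{"rx":0,"ry":0,"rz":0,"x":-0.093,"y":-0.015,"z":-0.4,"jaw":1},{"rx":0,"ry":0,"rz":0,"x":0,"y":0,"z":-0.5,"jaw":1},{"rx":0,"ry":0,"rz":0,"x":0,"y":0,"z":-0.4,"jaw":1},{"rx":0,"ry":0,"rz":0,"x":0,"y":0,"z":-0.12,"jaw":1},{"rx":0,"ry":0,"rz":0,"x":0,"y":0,"z":0,"jaw":1}]' 90 && python3 -m jog '[{"rx":0,"ry":0,"rz":0,"x":0,"y":0,"z":0,"jaw":-1},{"rx":0,"ry":0,"rz":0,"x":0,"y":0,"z":0,"jaw":-1},{"rx":0,"ry":0,"rz":0,"x":0,"y":0,"z":0,"jaw":-1},{"rx":0,"ry":0,"rz":0,"x":0,"y":0,"z":0,"jaw":-1},{"rx":0,"ry":0,"rz":0,"x":0,"y":0,"z":0,"jaw":-1},{"rx":0,"ry":0,"rz":0,"x":0,"y":0,"z":0,"jaw":-1}]' 90
```

```text
clock: 12.38
tcp_pos: [0.5007, -0.279, -0.0184]
orientation: [-1.701, -2.641, -0.001]
contact_force: [-0.4, -0.4, -0.2]
grip_width: 0.0854
gripper_force: 0.0
clock: 13.12
tcp_pos: [0.4997, -0.2804, -0.018]
orientation: [-1.704, -2.639, 0.0]
contact_force: [-2.9, -0.4, 5.9]
grip_width: 0.0093
gripper_force: 88.8
```

```bash
python3 -m jog '[{"rx":0,"ry":0,"rz":0.278,"x":0.19,"y":0.385,"z":0.02,"jaw":-1},{"rx":0,"ry":0,"rz":0.278,"x":0.19,"y":0.385,"z":0,"jaw":-1},{"rx":0,"ry":0,"rz":0.278,"x":0.19,"y":0.385,"z":0,"jaw":-1},{"rx":0,"ry":0,"rz":0.278,"x":0.19,"y":0.385,"z":0,"jaw":-1},{"rx":0,"ry":0,"rz":0.278,"x":0.19,"y":0.385,"z":0,"jaw":-1},{"rx":0,"ry":0,"rz":0.278,"x":0.19,"y":0.385,"z":0,"jaw":-1},{"rx":0,"ry":0,"rz":0.278,"x":0.19,"y":0.385,"z":0,"jaw":-1},{"rx":0,"ry":0,"rz":0.278,"x":0.19,"y":0.385,"z":0,"jaw":-1}]' && python3 -m jog '[{"rx":0,"ry":0,"rz":0,"x":0,"y":0,"z":0,"jaw":-1},{"rx":0,"ry":0,"rz":0,"x":0,"y":0,"z":0,"jaw":-1}]'
python3 - <<'E'
from st import *
st()
p=camera_params('wrist');w=grab_frame('wrist')[:,:,::-1];cv2.imwrite('pics/w6.png',w);np.savez('w6.npz',**p)
E
```

```text
clock: 14.12
tcp_pos: [0.5922, -0.0935, -0.0172]
orientation: [1.157, 2.921, -0.0]
contact_force: [0.5, -0.2, -6.1]
grip_width: 0.0087
gripper_force: 87.7
clock: 14.38
tcp_pos: [0.5913, -0.0953, -0.0172]
orientation: [-1.162, -2.919, 0.001]
contact_force: [0.1, -0.2, -5.8]
grip_width: 0.0091
gripper_force: 87.9
t 14.38 tcp [ 0.5913 -0.0953 -0.0172] toolz [-0.    -0.001 -1.   ] yaw_y 0.8133 F [ 0.1 -0.2 -5.8] w 0.0091 87.9 j7 1.28
```

View pics/w6.png

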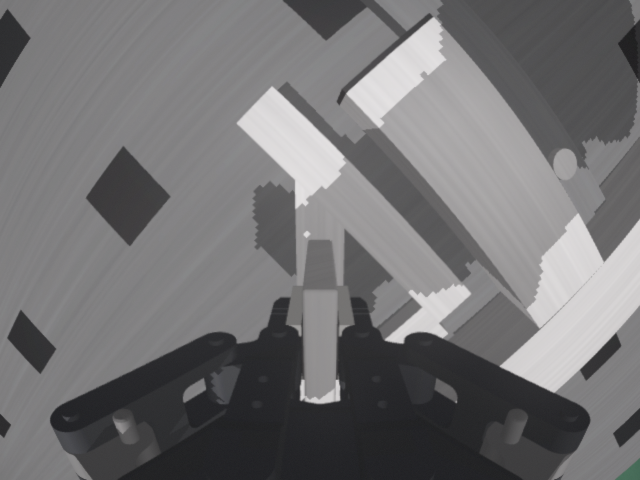

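The picture shows the square gripped upright with leg a parallel to the tube (tube edge (340,100)–(540,325)), about 15 mm from seating, and the tube still butted to the rail. I'm lowering and advancing into the corner.

```bash
python3 -m jog '[{"rx":0,"ry":0,"rz":0,"x":0.06,"y":0.06,"z":-0.025,"jaw":-1},{"rx":0,"ry":0,"rz":0,"x":0.06,"y":0.06,"z":0,"jaw":-1},{"rx":0,"ry":0,"rz":0,"x":0.05,"y":0.05,"z":0,"jaw":-1},{"rx":0,"ry":0,"rz":0,"x":0,"y":0,"z":0,"jaw":-1}]' && python3 -m jog '[{"rx":0,"ry":0,"rz":0,"x":0.03,"y":0.03,"z":0,"jaw":-1},{"rx":0,"ry":0,"rz":0,"x":0.03,"y":0.03,"z":0,"jaw":-1},{"rx":0,"ry":0,"rz":0,"x":0,"y":0,"z":0,"jaw":-1}]' && python3 -m jog '[{"rx":0,"ry":0,"rz":0,"x":0.03,"y":0.03,"z":0,"jaw":-1},{"rx":0,"ry":0,"rz":0,"x":0.03,"y":0.03,"z":0,"jaw":-1},{"rx":0,"ry":0,"rz":0,"x":0,"y":0,"z":0,"jaw":-1}]'; python3 -c "from st import *;st()"
```

```text
clock: 14.92
tcp_pos: [0.6024, -0.0859, -0.018]
orientation: [1.162, 2.917, -0.0]
contact_force: [-1.9, -3.7, 5.2]
grip_width: 0.0087
gripper_force: 89.5
clock: 15.3
tcp_pos: [0.6029, -0.085, -0.018]
orientation: [-1.166, -2.915, 0.005]
contact_force: [-10.7, -7.6, 11.9]
grip_width: 0.009
gripper_force: 90.7
clock: 15.68
tcp_pos: [0.6026, -0.0848, -0.0179]
orientation: [-1.169, -2.909, 0.012]
contact_force: [-21.7, -13.4, 22.2]
grip_width: 0.0091
gripper_force: 92.3
t 15.68 tcp [ 0.6026 -0.0848 -0.0179] toolz [-0.009 -0.005 -1.   ] yaw_y 0.8065 F [-21.7 -13.4  22.2] w 0.0091 92.3 j7 1.25
```

```bash
python3 -m jog '[{"rx":0,"ry":0,"rz":0,"x":0,"y":0.03,"z":0.02,"jaw":-1},{"rx":0,"ry":0,"rz":0,"x":0,"y":0.03,"z":0,"jaw":-1},{"rx":0,"ry":0,"rz":0,"x":0,"y":0,"z":0,"jaw":-1},{"rx":0,"ry":0,"rz":0,"x":0,"y":0,"z":0,"jaw":-1}]'; python3 -c "from st import *;st()"
```

```text
clock: 16.18
tcp_pos: [0.6025, -0.0832, -0.0175]
orientation: [-1.173, -2.909, 0.015]
contact_force: [-17.0, -18.4, 12.3]
grip_width: 0.0088
gripper_force: 91.1
t 16.18 tcp [ 0.6025 -0.0832 -0.0175] toolz [-0.008 -0.007 -1.   ] yaw_y 0.8042 F [-17.  -18.4  12.3] w 0.0088 91.1 j7 1.24
```

```bash
cat > prof.py <<'E'
from st import *
def proj(X,p):
    c=np.asarray(X)@np.array(p['R']).T+p['t'];th=np.arctan2(np.hypot(c[:,0],c[:,1]),c[:,2]);s=th/np.hypot(c[:,0],c[:,1])
    return np.c_[p['cx']+p['fx']*s*c[:,0],p['cy']+p['fy']*s*c[:,1]].astype(np.float32)
st(); p=camera_params('wrist');im=grab_frame('wrist')[:,:,::-1];cv2.imwrite('pics/w7.png',im);g=cv2.cvtColor(im,cv2.COLOR_BGR2GRAY)
O=np.array([.6546,.0102]);c,s=np.cos(.0262),np.sin(.0262);Rj=np.array([[c,-s],[s,c]])
def prof(name,pts,z):
    W=np.c_[O+np.array(pts)/1000@Rj.T,np.full(len(pts),z)];uv=proj(W,p)
    v=cv2.remap(g,uv[:,0],uv[:,1],cv2.INTER_LINEAR).ravel();print(name,v.tolist())
yy=np.arange(-60,-25,1.0)
for x in(-110,-95,-80,-60,-40):
    for z in(.012,.04): prof(f'x{x} z{z} y-60..-26',[(x,y) for y in yy],z)
xx=np.arange(-30,12,1.0)
for y in(-46,-60):
    for z in(.012,.04): prof(f'y{y} z{z} x-30..11',[(x,y) for x in xx],z)
E
python3 prof.py
```

```text
t 16.18 tcp [ 0.6025 -0.0832 -0.0175] toolz [-0.008 -0.007 -1.   ] yaw_y 0.8042 F [-17.  -18.4  12.3] w 0.0088 91.1 j7 1.24
x-110 z0.012 y-60..-26 [217, 217, 217, 217, 215, 217, 218, 216, 218, 218, 217, 216, 215, 213, 215, 215, 220, 219, 221, 179, 118, 205, 218, 217, 216, 218, 220, 217, 216, 218, 221, 222, 219, 216, 217]
x-110 z0.04 y-60..-26 [134, 135, 136, 213, 217, 217, 216, 215, 217, 216, 218, 217, 216, 215, 213, 214, 217, 218, 220, 133, 162, 219, 216, 216, 219, 217, 215, 219, 221, 219, 216, 218, 218, 218, 219]
x-95 z0.012 y-60..-26 [218, 219, 218, 217, 217, 218, 219, 217, 219, 219, 218, 217, 216, 215, 217, 218, 221, 220, 221, 149, 138, 215, 219, 217, 218, 220, 221, 218, 217, 219, 222, 222, 221, 218, 220]
x-95 z0.04 y-60..-26 [221, 220, 222, 217, 220, 218, 217, 217, 219, 217, 220, 218, 217, 216, 215, 216, 220, 220, 222, 113, 190, 218, 217, 218, 222, 218, 217, 220, 223, 221, 218, 220, 222, 221, 220]
x-80 z0.012 y-60..-26 [155, 155, 153, 152, 153, 155, 155, 153, 156, 155, 155, 155, 154, 155, 156, 158, 161, 159, 159, 105, 109, 156, 158, 157, 159, 162, 162, 159, 159, 161, 164, 164, 1
[... 1190 characters left out ...]
, 104, 104, 103, 103, 103, 104, 106]
y-46 z0.04 x-30..11 [210, 210, 209, 209, 155, 104, 105, 103, 105, 104, 106, 104, 105, 104, 104, 103, 103, 103, 104, 105, 106, 105, 104, 104, 104, 104, 104, 103, 104, 152, 205, 207, 208, 208, 208, 207, 208, 208, 209, 208, 209, 209]
y-60 z0.012 x-30..11 [213, 214, 213, 214, 213, 214, 214, 213, 214, 213, 213, 213, 213, 213, 213, 213, 212, 212, 212, 211, 212, 207, 130, 103, 103, 103, 104, 105, 103, 105, 104, 103, 104, 104, 103, 104, 103, 102, 101, 101, 102, 104]
y-60 z0.04 x-30..11 [207, 207, 205, 206, 209, 212, 211, 207, 210, 188, 123, 102, 96, 83, 66, 54, 51, 49, 49, 49, 48, 48, 49, 48, 48, 47, 47, 47, 46, 47, 46, 46, 46, 46, 46, 46, 45, 45, 45, 46, 45, 45]
```

The profile along the image rays shows leg a touching the tube, while leg b is still about 7 mm short of the rail. Bench friction from the down-force is holding it, so I'll unload z and push +x.

```bash
python3 -m jog '[{"rx":0,"ry":0,"rz":0,"x":0,"y":-0.07,"z":0.03,"jaw":-1},{"rx":0,"ry":0,"rz":0,"x":0.04,"y":0,"z":0,"jaw":-1},{"rx":0,"ry":0,"rz":0,"x":0.04,"y":0,"z":0,"jaw":-1},{"rx":0,"ry":0,"rz":0,"x":0,"y":0,"z":0,"jaw":-1}]' && python3 -m jog '[{"rx":0,"ry":0,"rz":0,"x":0.04,"y":0,"z":0,"jaw":-1},{"rx":0,"ry":0,"rz":0,"x":0.04,"y":0,"z":0,"jaw":-1},{"rx":0,"ry":0,"rz":0,"x":0,"y":0,"z":0,"jaw":-1}]'; python3 prof.py | grep -E "^t|x-95|x-40 z0.012|y-.. z"
```

```text
clock: 16.73
tcp_pos: [0.6025, -0.0827, -0.0173]
orientation: [-1.163, -2.9, 0.012]
contact_force: [-27.5, -8.9, 16.0]
grip_width: 0.0089
gripper_force: 91.6
clock: 17.1
tcp_pos: [0.6022, -0.0826, -0.017]
orientation: [-1.16, -2.892, 0.014]
contact_force: [-43.3, -6.3, 34.4]
grip_width: 0.0089
gripper_force: 94.1
t 17.1 tcp [ 0.6022 -0.0826 -0.017 ] toolz [-0.027  0.001 -1.   ] yaw_y 0.8078 F [-43.3  -6.3  34.4] w 0.0089 94.1 j7 1.24
x-95 z0.012 y-60..-26 [219, 219, 217, 216, 216, 219, 219, 216, 219, 219, 218, 217, 215, 216, 217, 219, 221, 220, 221, 134, 125, 204, 219, 217, 217, 220, 221, 219, 217, 218, 222, 223, 221, 217, 219]
x-95 z0.04 y-60..-26 [220, 220, 218, 218, 219, 217, 216, 219, 219, 217, 220, 218, 217, 214, 216, 217, 221, 221, 213, 107, 191, 218, 216, 218, 222, 219, 217, 220, 223, 221, 217, 220, 221, 221, 220]
x-40 z0.012 y-60..-26 [150, 150, 148, 148, 151, 151, 150, 147, 149, 148, 149, 150, 149, 150, 150, 154, 155, 153, 152, 101, 119, 152, 151, 152, 154, 156, 156, 154, 154, 157, 158, 158, 155, 157, 160]
y-46 z0.012 x-30..11 [149, 149, 149, 149, 149, 149, 149, 149, 148, 148, 149, 148, 148, 163, 184, 204, 209, 209, 208, 208, 208, 203, 120, 104, 104, 102, 103, 105, 104, 105, 104, 103, 104, 103, 102, 103, 103, 103, 102, 103, 104, 104]
y-46 z0.04 x-30..11 [209, 209, 209, 209, 204, 109, 104, 103, 102, 104, 103, 106, 103, 104, 104, 104, 103, 103, 101, 103, 105, 104, 104, 103, 102, 103, 103, 102, 103, 146, 205, 207, 207, 207, 208, 207, 207, 207, 207, 207, 209, 208]
y-60 z0.012 x-30..11 [150, 171, 211, 212, 211, 211, 211, 211, 211, 211, 211, 211, 211, 211, 211, 210, 210, 210, 210, 210, 210, 205, 131, 102, 103, 103, 103, 104, 102, 104, 102, 102, 103, 104, 101, 102, 102, 102, 101, 101, 103, 103]
y-60 z0.04 x-30..11 [206, 207, 206, 205, 205, 209, 211, 209, 206, 210, 173, 108, 95, 83, 64, 52, 49, 49, 48, 49, 48, 49, 48, 48, 47, 47, 47, 47, 46, 46, 46, 45, 46, 47, 46, 45, 45, 45, 45, 45, 45, 45]
```

Run:
```python
import re
s=open('prof.py').read().split("st(); p=")[0]
exec(s)
O=np.array([.6546,.0102]);c,s=np.cos(.0262),np.sin(.0262);Rj=np.array([[c,-s],[s,c]])
for f in('w6','w7'):
    if f=='w7': p=camera_params('wrist')
    else: p=dict(np.load('w6.npz'))
    im=cv2.imread(f'pics/{f}.png')
    print(f,'C',(-np.array(p['R']).T@p['t']).round(3))
    for y in(-46,-52,-60,-75,-100):
        for lo,hi,z in((-45,5,0.),):
            pts=np.array([(x,y) for x in np.arange(lo,hi,1.5)])/1000
            W=np.c_[O+pts@Rj.T,np.full(len(pts),z)];uv=proj(W,p)
            v=cv2.remap(im,uv[:,0],uv[:,1],cv2.INTER_LINEAR).reshape(-1,3).astype(int);print(y,uv[0].round(),uv[-1].round(),v.mean(1).round().astype(int).tolist())
            print('   z.04',cv2.remap(im,*(proj(np.c_[W[:,:2],np.full(len(pts),.04)],p).T),cv2.INTER_LINEAR).reshape(-1,3).mean(1).round().astype(int).tolist())
```

```text
w6 C [ 0.542 -0.049  0.157]
-46 [443. 237.] [499. 305.] [91, 92, 90, 89, 90, 89, 89, 91, 93, 92, 91, 92, 118, 132, 132, 133, 133, 131, 134, 134, 131, 131, 132, 133, 133, 137, 135, 134, 134, 110, 105, 106, 106, 105]
   z.04 [134, 131, 135, 131, 131, 133, 134, 136, 134, 134, 105, 105, 107, 106, 105, 107, 106, 107, 105, 105, 105, 106, 109, 107, 107, 107, 105, 106, 105, 113, 209, 210, 211, 210]
-52 [433. 246.] [490. 313.] [91, 92, 90, 90, 91, 90, 90, 92, 93, 93, 92, 93, 93, 90, 90, 91, 120, 132, 135, 134, 131, 131, 133, 133, 134, 137, 134, 134, 134, 102, 105, 105, 106, 106]
   z.04 [111, 132, 134, 132, 130, 134, 134, 137, 133, 134, 99, 105, 106, 105, 105, 107, 105, 107, 106, 105, 105, 105, 108, 107, 106, 106, 105, 105, 105, 120, 207, 209, 210, 210]
-60 [421. 258.] [479. 323.] [153, 152, 152, 153, 152, 152, 152, 151, 152, 152, 152, 152, 151, 151, 174, 212, 212, 212, 212, 212, 212, 211, 147, 133, 135, 137, 134, 135, 133, 104, 104, 105, 105, 105]
   z.04 [213, 212, 212, 212, 209, 135, 134, 137, 134, 133, 96, 105, 107, 106, 105, 106, 105, 106, 105, 104, 104, 104, 106, 106, 105, 105, 105, 105
[... 1800 characters left out ...]
9, 49, 47, 47, 47, 47, 47, 46, 47, 47]
-75 [360. 281.] [426. 346.] [88, 88, 87, 87, 87, 85, 86, 90, 125, 131, 131, 133, 133, 131, 130, 129, 95, 104, 104, 103, 105, 202, 210, 211, 207, 196, 74, 49, 50, 49, 52, 56, 58, 51]
   z.04 [47, 85, 117, 96, 90, 103, 103, 206, 180, 61, 46, 46, 46, 45, 46, 46, 47, 47, 47, 47, 47, 51, 53, 54, 53, 53, 53, 90, 95, 97, 199, 202, 203, 203]
-100 [321. 316.] [389. 376.] [142, 143, 143, 144, 144, 144, 137, 82, 118, 116, 44, 46, 44, 44, 45, 44, 44, 43, 43, 42, 44, 43, 42, 42, 43, 43, 42, 42, 42, 42, 41, 40, 41, 42]
   z.04 [141, 142, 142, 142, 142, 137, 65, 72, 44, 62, 40, 39, 41, 40, 40, 41, 39, 39, 39, 39, 37, 38, 38, 37, 38, 38, 38, 37, 35, 34, 35, 34, 34, 34]
```

The leg edge still reads about 6 mm from the rail while Fx rises and presses the tool down. I'll back off x, lift the square just clear of the bench, advance, then lower.

```bash
python3 -m jog '[{"rx":0,"ry":0,"rz":0,"x":-0.15,"y":-0.05,"z":0,"jaw":-1},{"rx":0,"ry":0,"rz":0,"x":-0.15,"y":0,"z":0.02,"jaw":-1},{"rx":0,"ry":0,"rz":0,"x":0,"y":0,"z":0,"jaw":-1}]'; python3 -c "from st import *;st()";  python3 -m jog '[{"rx":0,"ry":0,"rz":0,"x":0.05,"y":0,"z":0,"jaw":-1},{"rx":0,"ry":0,"rz":0,"x":0.05,"y":0,"z":0,"jaw":-1},{"rx":0,"ry":0,"rz":0,"x":0,"y":0,"z":0,"jaw":-1}]';  python3 -m jog '[{"rx":0,"ry":0,"rz":0,"x":0.05,"y":0,"z":0,"jaw":-1},{"rx":0,"ry":0,"rz":0,"x":0.05,"y":0,"z":0,"jaw":-1},{"rx":0,"ry":0,"rz":0,"x":0,"y":0,"z":0,"jaw":-1}]'; python3 prof.py | grep -E "^t|y-60 z0.012|y-46 z"; python3 -c "from bench import get_obs;print(get_obs()['moment'])"
```

```text
clock: 17.52
tcp_pos: [0.6001, -0.081, -0.0148]
orientation: [-1.161, -2.919, 0.0]
contact_force: [-0.5, -2.6, -4.9]
grip_width: 0.0092
gripper_force: 88.5
t 17.52 tcp [ 0.6001 -0.081  -0.0148] toolz [-0.  0. -1.] yaw_y 0.8136 F [-0.5 -2.6 -4.9] w 0.0092 88.5 j7 1.25
clock: 17.9
tcp_pos: [0.6028, -0.0809, -0.0155]
orientation: [-1.159, -2.912, 0.002]
contact_force: [-10.7, -1.0, 0.7]
grip_width: 0.0091
gripper_force: 89.5
clock: 18.27
tcp_pos: [0.6026, -0.0809, -0.0168]
orientation: [-1.156, -2.901, 0.006]
contact_force: [-23.4, -1.6, 5.8]
grip_width: 0.0091
gripper_force: 90.3
t 18.27 tcp [ 0.6026 -0.0809 -0.0168] toolz [-0.019  0.003 -1.   ] yaw_y 0.8124 F [-23.4  -1.6   5.8] w 0.0091 90.3 j7 1.25
y-46 z0.012 x-30..11 [149, 148, 148, 148, 148, 148, 148, 147, 148, 147, 147, 152, 172, 184, 207, 208, 208, 208, 208, 208, 208, 205, 135, 104, 104, 103, 103, 105, 103, 105, 104, 103, 105, 104, 102, 103, 103, 104, 102, 103, 104, 105]
y-46 z0.04 x-30..11 [208, 208, 208, 208, 198, 110, 104, 103, 104, 104, 106, 104, 103, 104, 103, 103, 103, 102, 102, 104, 105, 106, 104, 103, 103, 103, 102, 102, 102, 140, 204, 206, 207, 207, 207, 206, 207, 207, 208, 207, 208, 208]
y-60 z0.012 x-30..11 [150, 149, 149, 132, 130, 136, 134, 136, 135, 137, 192, 210, 210, 210, 207, 207, 206, 207, 207, 205, 206, 205, 201, 202, 202, 198, 197, 200, 197, 141, 105, 102, 103, 104, 102, 102, 102, 101, 97, 92, 81, 68]
[-0.2629963   4.81983011  0.01794075]
```

At y=-60 the leg edge now reads x ≈ -1 mm at the rail. The -8 mm reading at y=-46 was the heel's relief notch, so the leg is on the rail. I'm lowering and balancing the push in x and y.

```bash
python3 -m jog '[{"rx":0,"ry":0,"rz":0,"x":-0.05,"y":0,"z":-0.03,"jaw":-1},{"rx":0,"ry":0,"rz":0,"x":0,"y":0.05,"z":0,"jaw":-1},{"rx":0,"ry":0,"rz":0,"x":0,"y":0.05,"z":0,"jaw":-1},{"rx":0,"ry":0,"rz":0,"x":0,"y":0.03,"z":0,"jaw":-1},{"rx":0,"ry":0,"rz":0,"x":0,"y":0,"z":0,"jaw":-1}]'; sed -i 's/(-46,-60)/(-65,-70)/' prof.py; python3 prof.py
```

```text
clock: 18.95
tcp_pos: [0.6028, -0.081, -0.0172]
orientation: [-1.166, -2.909, 0.016]
contact_force: [-16.6, -16.3, 3.1]
grip_width: 0.0085
gripper_force: 89.9
t 18.95 tcp [ 0.6028 -0.081  -0.0172] toolz [-0.011 -0.006 -1.   ] yaw_y 0.8082 F [-16.6 -16.3   3.1] w 0.0085 89.9 j7 1.24
x-110 z0.012 y-60..-26 [151, 216, 218, 217, 217, 216, 215, 218, 217, 217, 219, 218, 216, 215, 213, 215, 215, 218, 219, 219, 212, 214, 218, 216, 216, 218, 220, 216, 216, 219, 221, 221, 219, 216, 218]
x-110 z0.04 y-60..-26 [135, 136, 136, 136, 182, 217, 217, 216, 214, 216, 217, 217, 218, 217, 215, 212, 215, 214, 219, 220, 206, 219, 216, 215, 218, 219, 215, 218, 220, 220, 216, 217, 217, 218, 218]
x-95 z0.012 y-60..-26 [219, 217, 219, 218, 217, 216, 217, 218, 218, 217, 220, 218, 218, 216, 215, 216, 217, 220, 221, 221, 212, 215, 218, 217, 218, 220, 222, 218, 216, 219, 223, 222, 220, 218, 219]
x-95 z0.04 y-60..-26 [104, 210, 220, 220, 218, 219, 220, 217, 216, 218, 219, 217, 220, 218, 217, 215, 217, 217, 221, 221, 207, 219, 217, 218, 220, 221, 216, 218, 223, 222, 218, 219, 221, 221, 220]
x-80 z0.012 y-60..-26 [15
[... 1259 characters left out ...]
6, 207, 207, 206, 206, 205, 205, 176, 126, 75, 51, 51, 50, 49, 49, 50, 49, 49, 49, 48, 49, 48, 47, 47, 48, 47]
y-65 z0.04 x-30..11 [137, 50, 49, 50, 49, 51, 55, 57, 55, 48, 47, 47, 48, 47, 46, 46, 46, 46, 46, 46, 46, 45, 45, 45, 44, 44, 44, 44, 43, 44, 45, 45, 45, 46, 44, 44, 44, 45, 44, 45, 45, 44]
y-70 z0.012 x-30..11 [130, 130, 127, 93, 103, 105, 104, 104, 104, 117, 202, 211, 212, 211, 208, 207, 205, 172, 72, 50, 50, 49, 48, 50, 52, 55, 59, 57, 51, 48, 47, 48, 47, 47, 47, 46, 46, 48, 46, 46, 45, 45]
y-70 z0.04 x-30..11 [186, 68, 46, 47, 47, 47, 48, 49, 48, 47, 47, 48, 46, 47, 47, 46, 47, 46, 46, 45, 45, 45, 45, 44, 45, 46, 45, 44, 44, 46, 62, 93, 104, 114, 107, 93, 72, 46, 43, 43, 42, 43]
```

The seam at the tube has closed evenly from x = -110 to -40, with about 16 N on each side. One last check of the tube-to-rail seam, then I hand in.

```bash
python3 -m jog '[{"rx":0,"ry":0,"rz":0,"x":0,"y":0,"z":0,"jaw":-1},{"rx":0,"ry":0,"rz":0,"x":0,"y":0,"z":0,"jaw":-1}]'
cat >> prof.py <<'E'
print('SEAM')
for y in(-12,-20,-28): prof(f'y{y} x-12..8',[(x,y) for x in np.arange(-12,9)],.04)
for x in(-90,-60): prof(f'stop x{x} y-6..5 z.04',[(x,y) for y in np.arange(-6,6)],.04); prof(f'  z.012',[(x,y) for y in np.arange(-6,6)],.012)
E
python3 prof.py | sed -n '/SEAM/,$p'
```

```text
clock: 19.25
tcp_pos: [0.6028, -0.081, -0.0172]
orientation: [-1.166, -2.909, 0.015]
contact_force: [-16.1, -16.4, 3.3]
grip_width: 0.009
gripper_force: 89.9
SEAM
y-12 x-12..8 [175, 180, 208, 215, 215, 215, 214, 214, 214, 214, 205, 169, 208, 210, 211, 210, 208, 209, 209, 209, 209]
y-20 x-12..8 [148, 148, 147, 147, 147, 147, 147, 154, 205, 207, 200, 166, 208, 209, 210, 209, 208, 209, 209, 209, 209]
y-28 x-12..8 [151, 151, 151, 151, 151, 150, 150, 150, 150, 160, 204, 161, 207, 209, 209, 209, 208, 207, 208, 208, 209]
stop x-90 y-6..5 z.04 [164, 164, 164, 162, 162, 160, 148, 93, 93, 93, 91, 91]
  z.012 [200, 200, 203, 204, 200, 202, 203, 199, 202, 201, 200, 201]
stop x-60 y-6..5 z.04 [167, 165, 167, 166, 167, 165, 159, 90, 90, 93, 91, 89]
  z.012 [169, 167, 166, 168, 167, 167, 166, 165, 165, 165, 165, 165]
```

Tube and rail meet in a thin, even seam (under about 1 mm), and the tube lies along the stop bar.

```bash
python3 -c "from bench import r;print(r.hand_in())"
```

```text
the job is handed in; nothing more can be done
None
```

I handed the job in at about 19 s with the tube butted to the rail and lying along the stop bar. The square is still gripped and pressed into the corner at about 16 N each way. Hand-in returned no verdict. The reported TCP sits about 31 mm below the real fingertips, so the first grasp closed on air; I measured the offset by touch and corrected for it.

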